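# Slide the linen-water bottle home under the bottle shelf

## Robot

A 6-joint arm with a two-finger parallel gripper is mounted at the origin on the work surface. World frame = base frame: x ahead of the robot, y to its left, z up, the work surface at z = 0. Lengths are in m, angles in rad, forces in N, time in s.
With the tool pointing down it reaches from about 0.35 to 0.925 m from the base axis. Payload 6.4 kg.
Tool frame: the origin (TCP) lies midway between the tips of the shut fingers; the grasp point (between the pads) lies 19 mm behind it; z points along the fingers, y is the line along which they close (so a half turn about z gives the same grasp; the last joint's range is limited). The gripper opens to 85 mm and grips with 20 to 120 N. Pads are 22 mm wide; open, the fingers measure 114 mm over their backs; the gripper's body (76 mm by 85 mm) begins 54 mm behind the grasp point. The pads swing forward as they close: fully open they stand 13 mm farther back than shut.
Start: joints at [-1.432, 0.245, 1.558, -0, 1.339, -0.174], TCP at [0.2, -0.618, 0.231] pointing down, gripper open.
Joint ranges: [-3.13, 3.13], [-1.02, 2.26], [0.13, 2.54], [-0.95, 4.09], [0.21, 2.88], [-2.74, 2.74]. Speed limits (rad/s): [2.57, 2.57, 3.14, 3.14, 3.14, 3.14].

## Interface

Orientations are given as a unit quaternion [x, y, z, w].
In Python, from bench import arm, planner, imaging, job gives the robot as it stands. The module is installed in compiled form; this text tells all that it offers. Calls block until the motion is done:
- arm.movep(position, orientation): joint-space move of the TCP to a pose.
- arm.move_l(position, ori=None, vel=0.15, contact_N=None): straight line of the TCP; ori=None keeps the orientation; vel is the mean speed in m/s. With contact_N (N) it stops when the force on the tool has changed by that much, and returns True; else False.
- arm.goto_joints(angles): joint-space move.
- arm.move_gripper(opening, grip_force=None): finger opening in m; grip_force is the grip in N (None keeps the last); returns when the fingers have stopped.
- arm.hold(seconds).
- planner.inverse_kinematics(position, orientation): joint angles nearest the present ones, or None.
- arm.state(): the state.
- imaging.get_image(name): name is "scene" or "side" or "wrist"; returns a dict with "image" (420x560x3 uint8, blue, green, red), "fx", "fy", "cx", "cy" (pixels), "camera_from_world" (4x4, takes a point from world to camera coordinates). Camera axes: x right, y down, z forward; pixel columns grow to the right and rows downward; lengths in m; the calibration is good to about 2 mm. A picture is of the moment at which its call begins. There is no depth.
A pose or a line that the arm cannot do raises arm.IKError and nothing moves.
- job.close_job(): hands the job in; it is judged then, once.
The state is a dict: "t": time; "joint_positions": joint angles; "dq": joint speeds; "joint_torque": joint torques, N m; "eef_pos": TCP position; "ee_rot": TCP orientation; "force": force on the tool from outside, world axes, zero at the start; "moment": the same for the moment, N m; "gripper_width": finger opening in m; "grasp_force": force on a finger pad.
Only numpy, scipy, OpenCV 4.12 (cv2) and the standard library are available. Lean on these libraries where they do the work, as an engineer would, in place of code of your own. Each camera call takes 0.05 s, during which the arm holds its last target. There are 200 camera calls.

## Task

The tall long-necked linen-water bottle has been left out on the folding counter. Without picking it up, push it low on its body, below half its height, so that it slides upright across the counter and into the gap between the two plastic bottles under the wire shelf, all the way back until it rests against the shelf's back rail. Keep it from tipping, leave the two plastic bottles and everything else on the counter where they stand, and draw the fingers clear at the end.

Things in the scene. Friction and masses are not known exactly. Their poses are not given: they have to be found in the camera images.
- bottle: the bottle to push: loose, upright, white glazed, round body 64 mm across up to 85 mm, shoulder to 130 mm, long neck 25 to 31 mm across, cork; 240 mm high, 0.3 to 0.55 kg. Stands on open counter between robot and shelf. Origin at the centre of its foot, z up its axis. Friction on the counter 0.5 to 0.65: pushed below about 40 mm from the counter it slides, pushed higher it may tip
- shelf: chrome wire bottle shelf screwed to the counter, 318 mm wide (y), 118 mm deep (x), no floor: bottles stand on the counter. Wire deck 281 to 318 mm up, rod legs at the 4 corners (x ±55, y ±155 mm). Open front towards the robot. Origin on the counter, mid-footprint; x from front to back, y left. Back rail: two level rods, 18 and 60 mm up, front faces at x = +47 mm
- home (a point): point on the counter under the shelf, midway along the back rail and midway between the two plastic bottles, 15 mm behind the shelf's origin along its x: where the middle of the bottle's foot is when the bottle rests against the back rail. Axes as the shelf's
- pump: plastic pump-dispenser bottle standing under the shelf against the back rail, 74 mm across, 238 mm high, its spout towards the front; its middle about 90 mm to one side of the gap's middle (either side), so that the gap is about 106 mm wide. Loose; not to be moved. Origin at the centre of its foot
- softener: squat plastic bottle with a wide dosing cap standing under the shelf against the back rail, 74 mm across, 200 mm high, about 90 mm to the other side of the gap's middle. Loose; not to be moved. Origin at the centre of its foot
- mug: tan ceramic mug 82 mm across and 95 mm high, full of wooden clothespins that stand to about 128 mm, handle at its +y reaching 75 mm from the middle. Loose bystander, to the left or right of the open counter. Origin at the centre of its foot
- mister: clear trigger spray bottle, 72 mm across, 200 mm high, trigger head reaching 54 mm towards its -x. Loose bystander on the other side from the mug. Origin at the centre of its foot
- tub: closed plastic pod tub 122 x 152 mm, 115 mm high, loose bystander at the right. Origin at the centre of its foot
- scoop: small clear measuring scoop, 68 mm across, 55 mm high, handle 86 mm towards its -x, loose bystander at the left. Origin at the centre of its foot
- brush: wooden brush lying bristles down, 170 mm along its x, 45 mm wide, 43 mm high, loose bystander at the near right. Origin at the centre of its underside

How it is judged:
By the outcome, as a careful person would: the job done as asked, in the order asked, and still so for the second after the job is handed in, with the robot touching nothing.
It also fails if it takes over 64 s, if anything falls off the work surface, if the arm or the gripper's body presses on something with over 40 N, if the wrist force passes 120 N, or if a joint passes its speed limit or range.

## Working session

There is one attempt and no reset: what is moved stays moved. The work goes in short steps, each a Python script; the robot and the scene stay as the last script left them, time stands still between calls to the robot, and variables do not carry over. Pictures are saved under pics/ and viewed, at most 10 in all, crops included, and the job is handed in when it is done.

```bash
mkdir -p pics
cat > h.py <<'E'
import numpy as np, cv2
from bench import arm, planner, imaging, job
def cam(n):
    d=imaging.get_image(n); K=np.array([[d['fx'],0,d['cx']],[0,d['fy'],d['cy']],[0,0,1]]); return d['image'],K,np.array(d['camera_from_world'])
def ray(K,T,u,v):
    d=T[:3,:3].T@np.linalg.solve(K,[u,v,1]); return -T[:3,:3].T@T[:3,3], d
def onz(K,T,u,v,z):
    c,d=ray(K,T,u,v); return c+d*(z-c[2])/d[2]
def proj(K,T,p):
    q=K@(T[:3,:3]@np.asarray(p)+T[:3,3]); return q[:2]/q[2]
E
python3 - <<'E'
from h import *
for n in ('scene','side'):
    im,K,T=cam(n); cv2.imwrite(f'pics/{n}0.png',im); np.savez(f'{n}0.npz',im=im,K=K,T=T)
    print(n,-T[:3,:3].T@T[:3,3],T[2,:3],K[0,0])
print(arm.state()['ee_rot'],arm.state()['t'])
E
```

```text
scene [1.36658744 0.1391252  0.90281696] [-0.70572673 -0.14334214 -0.69383198] 417.79422504081845
side [0.5461392  0.33836567 1.09126186] [-0.04904966 -0.31807694 -0.94679522] 456.16767063493234
[ 9.87792979e-01  1.55769953e-01  1.88076459e-05 -8.67100578e-04] 0.1
```

View pics/scene0.png

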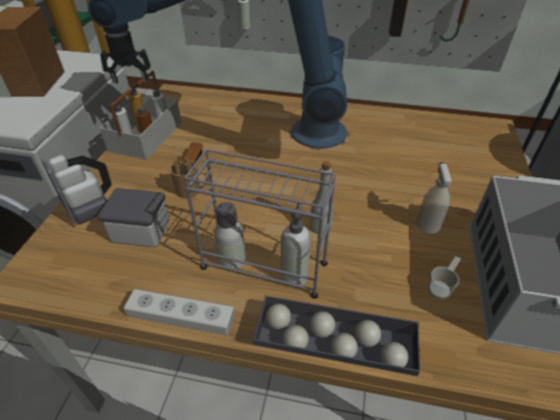

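View pics/side0.png

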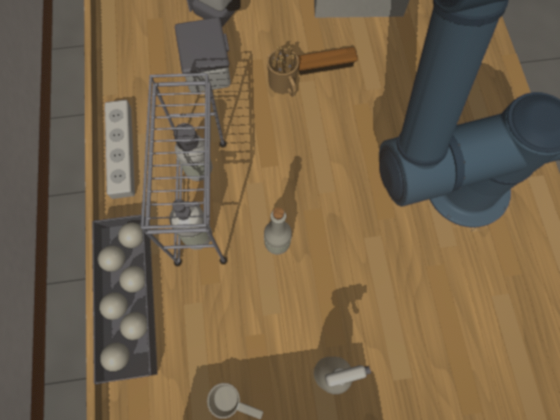

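The scene view shows the shelf's feet near (203,266), (315,295) and (324,263), with the bottle behind it at (323,190). The side view shows the bottle foot near (278,240), the shelf feet at (178,262), (223,260) and (222,143), the mug at (284,75) and the mister at (335,375). I'll enlarge both.

Run:
```python
import cv2
a=cv2.imread('pics/side0.png')[60:270,130:310]; cv2.imwrite('pics/side0c.png',cv2.resize(a,None,fx=2.8,fy=2.8,interpolation=2))
a=cv2.imread('pics/scene0.png')[145:305,170:350]; cv2.imwrite('pics/scene0c.png',cv2.resize(a,None,fx=3.7,fy=3.7,interpolation=2))
```

```text
(no output)
```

View pics/side0c.png

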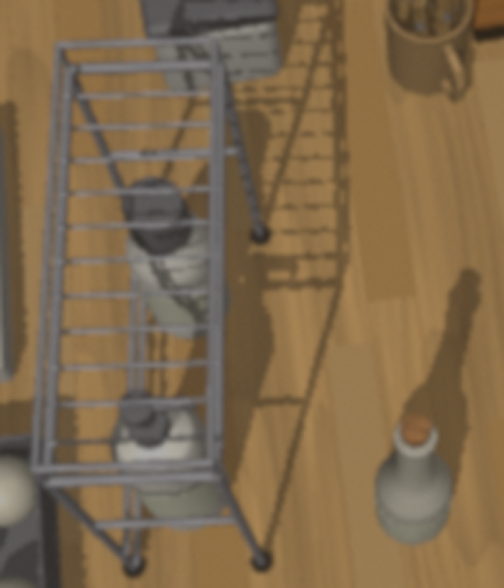

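View pics/scene0c.png

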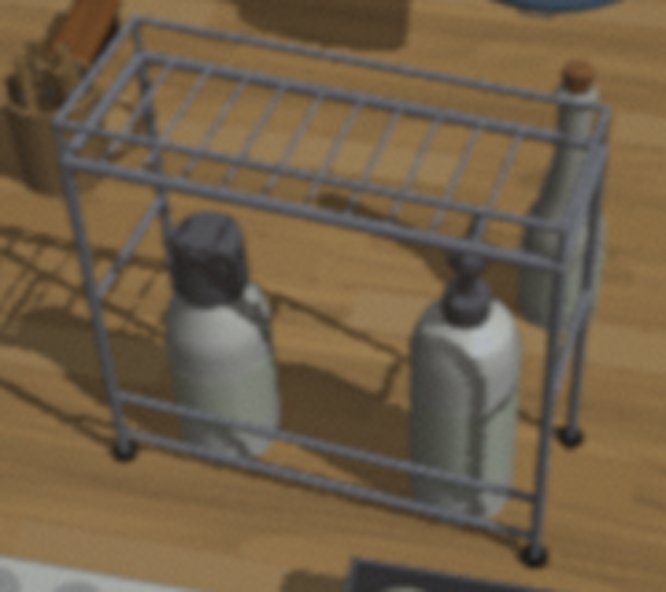

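The side crop shows feet at (261,233), (261,561) and (133,566), the bottle's cork at (418,425) and its foot rim down to v=541. The scene crop shows feet at (123,450), (534,554) and (570,436), with the cork top at (578,70).

```bash
cat > m.py <<'E'
from h import *
S=np.load('side0.npz');C=np.load('scene0.npz')
def s(u,v): return ((u+.5)/2.8-.5+130,(v+.5)/2.8-.5+60)
def c(u,v): return ((u+.5)/3.7-.5+170,(v+.5)/3.7-.5+145)
def tri(a,b):
    p,d=ray(S['K'],S['T'],*a);q,e=ray(C['K'],C['T'],*b)
    A=np.c_[d,-e];x=np.linalg.lstsq(A,q-p,rcond=None)[0];return (p+d*x[0]+q+e*x[1])/2,np.linalg.norm(p+d*x[0]-q-e*x[1])
if __name__=='__main__':
    np.set_printoptions(precision=4,suppress=True)
    z=.007
    F={}
    for k,p in dict(FR=(261,233),FL=(261,561),BL=(133,566)).items(): print('side',k,onz(S['K'],S['T'],*s(*p),z))
    for k,p in dict(BR=(123,450),BL=(534,554),FL=(570,436)).items(): print('scene',k,onz(C['K'],C['T'],*c(*p),z))
    print('BL',tri(s(133,566),c(534,554)),'FL',tri(s(261,561),c(570,436)))
    print('cork',tri(s(418,425),c(578,70)))
    print('bottle near rim side', onz(S['K'],S['T'],*s(413,541),0), 'sides at z.08', onz(S['K'],S['T'],*s(377,490),.085),onz(S['K'],S['T'],*s(452,490),.085))
    print('softener base R/L bottom', [onz(C['K'],C['T'],*c(*p),.05) for p in [(172,405),(279,405)]])
    print('pump', [onz(C['K'],C['T'],*c(*p),.05) for p in [(411,450),(517,450)]])
    for n,p,zz in (('mug',(285,75),.05),('mister',(333,375),.05)): print(n,onz(S['K'],S['T'],*p,zz))
E
python3 m.py
```

```text
side FR [ 0.604  -0.2051  0.007 ]
side FL [0.6355 0.1045 0.007 ]
side BL [0.7446 0.0938 0.007 ]
scene BR [ 0.7164 -0.2139  0.007 ]
scene BL [0.7455 0.0941 0.007 ]
scene FL [0.6375 0.1048 0.007 ]
BL (array([0.7448, 0.0938, 0.0061]), np.float64(0.0005169564140700191)) FL (array([0.6357, 0.1044, 0.005 ]), np.float64(0.0006702275871621397))
cork (array([0.4981, 0.0746, 0.237 ]), np.float64(0.002940835480593867))
bottle near rim side [0.5035 0.1035 0.    ] sides at z.08 [0.5299 0.0761 0.085 ] [0.4696 0.0844 0.085 ]
softener base R/L bottom [array([ 0.7019, -0.1763,  0.05  ]), array([ 0.6864, -0.1013,  0.05  ])]
pump [array([ 0.7072, -0.0005,  0.05  ]), array([0.6923, 0.0719, 0.05  ])]
mug [ 0.4178 -0.3598  0.05  ]
mister [0.4243 0.3933 0.05  ]
```

```bash
cat > p.py <<'E'
from h import *
from scipy.spatial.transform import Rotation as R
O=np.array([.6755,-.0552]); YAW=-.103
rot=lambda a:np.array([[np.cos(a),-np.sin(a)],[np.sin(a),np.cos(a)]])
B0=rot(YAW).T@(np.array([.499,.0735])-O)
TH=np.radians(40); Z=.022; D=.027; SGN=1
def pose(B,psi,back=D,z=Z,th=TH,sgn=None):
    """TCP pose pushing bottle centre B (shelf frame) with heading psi (shelf frame)"""
    sgn=sgn or SGN; w=psi+YAW; d=np.array([np.cos(w),np.sin(w)])
    p=O+rot(YAW)@np.asarray(B)-back*d
    a=np.r_[d*np.cos(th),-np.sin(th)]; y=sgn*np.array([-d[1],d[0],0]); x=np.cross(y,a)
    return np.r_[p,z],R.from_matrix(np.c_[x,y,a]).as_quat()
def path(psi0=np.radians(-42),Rr=.12,n=7):
    lat=B0[1]-Rr*(1-np.cos(psi0)); L=lat/np.sin(-psi0)
    S=B0+L*np.array([np.cos(psi0),np.sin(psi0)])
    W=[(B0,psi0),(S,psi0)]
    for f in np.linspace(0,1,n)[1:]:
        ps=psi0*(1-f); W.append((S+Rr*np.array([np.sin(ps)-np.sin(psi0),np.cos(psi0)*-1+np.cos(ps)])*[1,-1],ps))
    return W
E
python3 - <<'E'
from p import *
np.set_printoptions(precision=3,suppress=True)
W=path(); print(B0,[ (w[0],round(w[1],2)) for w in W])
for s in (1,-1):
    print(s)
    for B,ps,b,z in [(W[0][0],W[0][1],.09,.2),(W[0][0],W[0][1],.09,Z)]+[(*w,D,Z) for w in W]+[((.015,0),0,D,Z),((.015,0),0,.2,Z)]:
        p,q=pose(B,ps,b,z,sgn=s); print(p,planner.inverse_kinematics(p,q))
E
```

```text
[-0.189  0.11 ] [(array([-0.189,  0.11 ]), np.float64(-0.73)), (array([-0.101,  0.031]), np.float64(-0.73)), (array([-0.09 ,  0.022]), np.float64(-0.61)), (array([-0.077,  0.014]), np.float64(-0.49)), (array([-0.064,  0.008]), np.float64(-0.37)), (array([-0.05 ,  0.004]), np.float64(-0.24)), (array([-0.035,  0.001]), np.float64(-0.12)), (array([-0.021,  0.   ]), np.float64(-0.0))]
1
[0.439 0.14  0.2  ] None
[0.439 0.14  0.022] None
[0.481 0.094 0.022] None
[0.56  0.006 0.022] None
[ 0.568 -0.007  0.022] None
[ 0.578 -0.018  0.022] None
[ 0.589 -0.029  0.022] [-0.129  0.27   2.22   4.086  0.321  0.876]
[ 0.601 -0.037  0.022] [-0.203  0.269  2.222  3.617  0.243  1.201]
[ 0.614 -0.045  0.022] [-0.271  0.279  2.209  2.979  0.221  1.699]
[ 0.628 -0.05   0.022] [-0.331  0.298  2.182  2.412  0.263  2.135]
[ 0.664 -0.054  0.022] [-0.313  0.358  2.095  2.386  0.236  2.176]
[ 0.491 -0.036  0.022] [-0.441  0.027  2.518  2.32   0.355  2.137]
-1
[0.439 0.14  0.2  ] None
[0.439 0.14  0.022] None
[0.481 0.094 0.022] None
[0.56  0.006 0.022] None
[ 0.568 -0.007  0.022] None
[ 0.578 -0.018  0.022] None
[ 0.589 -0.029  0.022] [-0.129  0.27   2.22   4.086  0.321 -2.266]
[ 0.601 -0.037  0.022] [-0.203  0.269  2.222  3.617  0.243 -1.941]
[ 0.614 -0.045  0.022] [-0.271  0.279  2.209  2.979  0.221 -1.442]
[ 0.628 -0.05   0.022] [-0.331  0.298  2.182  2.412  0.263 -1.006]
[ 0.664 -0.054  0.022] [-0.313  0.358  2.095  2.386  0.236 -0.966]
[ 0.491 -0.036  0.022] [-0.441  0.027  2.518  2.32   0.355 -1.004]
```

Run:
```python
from p import *
np.set_printoptions(precision=2,suppress=True)
for B in (B0,(-.1,.03),(-.02,0),(.015,0)):
  print(B)
  for th in (35,45,55,65,75,88):
    r=[]
    for ps in (-60,-45,-30,-15,0,15,30):
        s=''
        for sg in (1,-1):
            p,q=pose(B,np.radians(ps),D,Z,np.radians(th),sg); k=planner.inverse_kinematics(p,q)
            s+= '--' if k is None else f'{k[4]:.1f}/{k[3]:.1f}/{k[5]:.1f} '
        r.append(s)
    print(th,' | '.join(r))
```

```text
[-0.19  0.11]
35 ---- | ---- | ---- | 0.5/4.1/1.0 0.5/4.1/-2.1  | ---- | ---- | 0.7/1.8/2.2 0.7/1.8/-0.9 
45 ---- | ---- | ---- | ---- | ---- | 0.3/1.9/2.5 0.3/1.9/-0.6  | 0.6/1.5/2.6 0.6/1.5/-0.5 
55 0.9/-0.8/0.4 0.9/-0.8/-2.7  | 0.7/-0.9/0.3 -- | ---- | 0.3/-0.9/-0.3 -- | ---- | --0.3/0.9/0.4  | --0.5/1.0/-0.0 
65 0.8/-0.6/0.2 -- | 0.7/-0.6/-0.1 -- | 0.5/-0.6/-0.4 -- | 0.4/-0.4/-0.9 0.4/-0.4/2.3  | 0.4/-0.0/-1.5 0.4/-0.0/1.6  | 0.4/0.3/-2.2 0.4/0.3/1.0  | 0.5/0.6/-2.7 0.5/0.6/0.5 
75 0.8/-0.3/-0.1 -- | 0.7/-0.3/-0.4 -- | 0.7/-0.3/-0.7 0.7/-0.3/2.4  | 0.6/-0.2/-1.1 0.6/-0.2/2.0  | 0.6/-0.0/-1.5 0.6/-0.0/1.6  | 0.6/0.1/-2.0 0.6/0.1/1.2  | 0.6/0.2/-2.4 0.6/0.2/0.8 
88 0.9/-0.0/-0.4 0.9/-0.0/2.7  | 0.9/-0.0/-0.7 0.9/-0.0/2.5  | 0.9/-0.0/-1.0 0.9/-0.0/2.2  | 0.8/-0.0/-1.3 0.8/-0.0/1.9  | 0.8/-0.0/-1.5 0.8/-0.0/1.6  | 0.8/0.0/-1.8 0.8/0.0/1.3  | 0.9/0.0/-2.1 0.9/0.0/1.0 
(-0.1, 0.03)
35 ---- | ---- | ---- | 0.4/3.6/1.2 0.4/3.6/-1.9  | 0.4/2.7/1.8 0.4/2.7/-1.3  | 0.6/2.1/2.2 0.6/2.1/-1.0  | 0.8/1.6/2.3 0.8/1.6/-0.8 
45 ---- | ---- | ---- | ---- | ---- | 0.4/1.6/2.6 0.4/1.6/-0.5  | 0.6/1.4
[... 1900 characters left out ...]
/-0.1 -- | 0.4/-0.8/-0.4 -- | 0.2/-0.4/-1.0 0.2/-0.4/2.1  | 0.2/0.5/-2.2 0.2/0.5/0.9  | --0.4/0.8/0.3  | --0.6/0.9/0.0 
65 0.8/-0.5/-0.1 -- | 0.7/-0.5/-0.4 0.7/-0.5/2.7  | 0.5/-0.4/-0.8 0.5/-0.4/2.3  | 0.5/-0.1/-1.3 0.5/-0.1/1.8  | 0.5/0.2/-1.9 0.5/0.2/1.3  | 0.5/0.4/-2.4 0.5/0.4/0.8  | --0.7/0.5/0.4 
75 0.9/-0.3/-0.4 -- | 0.8/-0.2/-0.7 0.8/-0.2/2.5  | 0.7/-0.2/-1.0 0.7/-0.2/2.1  | 0.7/-0.1/-1.4 0.7/-0.1/1.7  | 0.7/0.1/-1.8 0.7/0.1/1.4  | 0.7/0.2/-2.2 0.7/0.2/1.0  | 0.8/0.3/-2.5 0.8/0.3/0.6 
88 1.0/-0.0/-0.6 1.0/-0.0/2.5  | 1.0/-0.0/-0.9 1.0/-0.0/2.3  | 1.0/-0.0/-1.2 1.0/-0.0/2.0  | 1.0/-0.0/-1.4 1.0/-0.0/1.7  | 1.0/0.0/-1.7 1.0/0.0/1.4  | 1.0/0.0/-2.0 1.0/0.0/1.1  | 1.0/0.0/-2.3 1.0/0.0/0.9
```

Run:
```python
from p import *
import p as P
np.set_printoptions(precision=2,suppress=True)
_,K,T=cam('wrist'); s=arm.state(); c=-T[:3,:3].T@T[:3,3]; Rt=R.from_quat(s['ee_rot']).as_matrix()
print('cam in tool',Rt.T@(c-s['eef_pos']), 'fwd',Rt.T@T[2,:3])
W=path()
for th in (57,60,63):
    print(th)
    for B,ps,b,z in [(W[0][0],W[0][1],.10,.25),(W[0][0],W[0][1],.07,Z)]+[(*w,.031,Z) for w in W]+[((.015,0),0,.031,Z),((.015,0),0,.15,Z),((.015,0),0,.17,.15)]:
        p,q=pose(B,ps,b,z,np.radians(th)); print(p,planner.inverse_kinematics(p,q))
```

```text
cam in tool [ 0.08  0.   -0.14] fwd [-0.3  -0.    0.95]
57
[0.43 0.15 0.25] [ 0.37 -0.31  2.14 -0.59  1.15 -0.17]
[0.45 0.13 0.02] [ 0.3   0.15  2.22 -0.87  0.71  0.22]
[0.48 0.1  0.02] [ 0.21  0.16  2.2  -0.88  0.66  0.16]
[0.56 0.01 0.02] [-0.    0.25  2.09 -0.87  0.56 -0.04]
[ 0.57 -0.    0.02] [-0.06  0.23  2.12 -0.85  0.46 -0.2 ]
[ 0.57 -0.02  0.02] [-0.11  0.22  2.13 -0.78  0.37 -0.42]
[ 0.59 -0.03  0.02] [-0.17  0.22  2.13 -0.62  0.28 -0.72]
[ 0.6  -0.04  0.02] [-0.22  0.23  2.12 -0.31  0.23 -1.16]
[ 0.61 -0.04  0.02] [-0.27  0.25  2.1   0.1   0.22 -1.7 ]
[ 0.62 -0.05  0.02] [-0.31  0.27  2.07  0.44  0.26 -2.17]
[ 0.66 -0.05  0.02] [-0.29  0.34  1.98  0.38  0.28 -2.1 ]
[ 0.54 -0.04  0.02] [-0.35  0.1   2.28  0.59  0.24 -2.35]
[ 0.52 -0.04  0.15] [-0.36 -0.27  2.3   0.27  0.56 -2.02]
60
[0.43 0.15 0.25] [ 0.34 -0.31  2.13 -0.53  1.16 -0.22]
[0.45 0.13 0.02] [ 0.27  0.13  2.22 -0.77  0.7   0.12]
[0.48 0.1  0.02] [ 0.19  0.15  2.2  -0.78  0.66  0.05]
[0.56 0.01 0.02] [-0.02  0.25  2.08 -0.75  0.57 -0.17]
[ 0.57 -0.    0.02] [-0.07  0.23  2.1  -0.71  0.48 -0.35]
[ 0.57 -0.02  0.02
[... 490 characters left out ...]
  1.17 -0.27]
[0.45 0.13 0.02] [ 0.25  0.12  2.21 -0.68  0.69  0.02]
[0.48 0.1  0.02] [ 0.17  0.14  2.19 -0.68  0.66 -0.05]
[0.56 0.01 0.02] [-0.04  0.24  2.07 -0.63  0.58 -0.28]
[ 0.57 -0.    0.02] [-0.09  0.23  2.08 -0.58  0.51 -0.48]
[ 0.57 -0.02  0.02] [-0.14  0.23  2.09 -0.49  0.44 -0.71]
[ 0.59 -0.03  0.02] [-0.18  0.23  2.08 -0.34  0.39 -1.  ]
[ 0.6  -0.04  0.02] [-0.23  0.24  2.07 -0.15  0.37 -1.32]
[ 0.61 -0.04  0.02] [-0.26  0.26  2.05  0.05  0.36 -1.65]
[ 0.62 -0.05  0.02] [-0.3   0.28  2.01  0.23  0.39 -1.96]
[ 0.66 -0.05  0.02] [-0.28  0.35  1.92  0.21  0.41 -1.92]
[ 0.54 -0.04  0.02] [-0.34  0.12  2.22  0.3   0.36 -2.06]
[ 0.52 -0.04  0.15] [-0.35 -0.22  2.24  0.18  0.67 -1.93]
```

```bash
sed -i 's/radians(40)/radians(59)/; s/D=.027/D=.031/' p.py
python3 - <<'E'
from p import *
s=arm.state(); W=path()
arm.move_gripper(.034)
arm.movep([.33,-.38,.38],s['ee_rot'])
p,q=pose(*W[0],.10,.33); arm.movep(p,q)
p,q=pose(*W[0],.085,Z); arm.move_l(p,q,vel=.12)
p,q=pose(*W[0],.05,Z); print(arm.move_l(p,q,vel=.05,contact_N=4))
t=arm.state(); print(t['t'],t['eef_pos'],t['gripper_width'],t['force'],t['joint_positions'])
a=cam('side')[0]; b=cam('scene')[0]
cv2.imwrite('pics/a1.png',np.hstack([cv2.resize(a[130:310,180:360],(400,400)),cv2.resize(b[80:280,250:450],(400,400))]))
E
```

```text
False
7.4167 [0.46533881 0.11057839 0.02188853] 0.034022462587963986 [-0.02203058 -0.31483149  1.01245287] [ 0.2385717   0.14513652  2.2112524  -0.80805162  0.67696379  0.1210385 ]
```

View pics/a1.png

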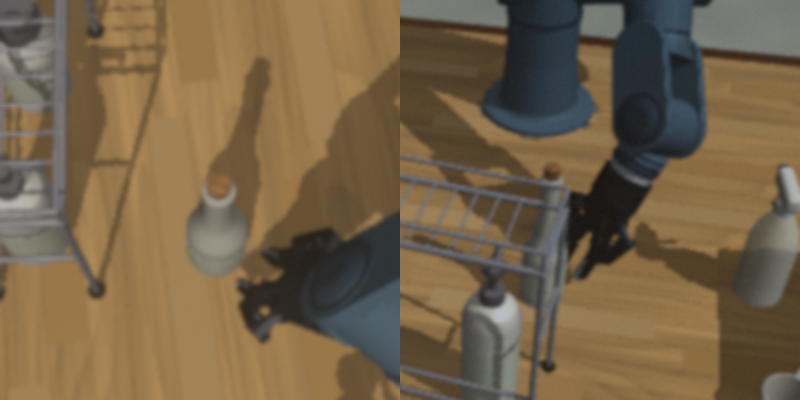

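The bottle is upright at left-panel (217,240), with the fingers behind it around (265,285) on the push line. Next I'll push the first leg and check the result.

Run:
```python
from p import *
W=path()
for f in (.25,.6,1):
    B=W[0][0]*(1-f)+W[1][0]*f; arm.move_l(*pose(B,W[0][1]),vel=.05)
    t=arm.state(); print(t['t'],t['eef_pos'],t['force'])
a,K,T=cam('side'); b,K2,T2=cam('scene')
np.savez('a2.npz',a=a,b=b)
cv2.imwrite('pics/a2.png',np.hstack([cv2.resize(a[130:310,150:330],(400,400)),cv2.resize(b[130:330,190:390],(400,400))]))
for z in (.0,.237):
    p=np.r_[O+rot(YAW)@W[1][0],z]; u=proj(K,T,p);v=proj(K2,T2,p); print('expected axis crop px',(u-[150,130])*400/180,(v-[190,130])*2+[400,0])
```

```text
8.6333 [0.49806335 0.0745004  0.0220919 ] [0.3169693  0.06680189 0.15542814]
9.6083 [0.52592291 0.04378959 0.02216671] [-0.94629239  0.23588585  0.4323335 ]
10.7 [0.55750464 0.00877152 0.0221145 ] [-0.79039988  0.01235731  0.78464803]
expected axis crop px [202.57036272 180.42131609] [590.49736782 223.33249261]
expected axis crop px [185.30514155 101.66133726] [591.51030947  96.4368661 ]
```

View pics/a2.png

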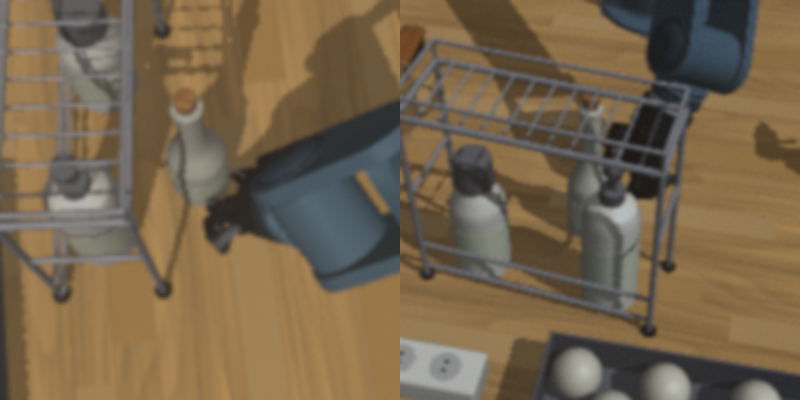

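The bottle is upright with its cork at left-panel (186,101), against an expected (185,102), so it is well cradled. I'll go on through the arc and the straight run.

Run:
```python
from p import *
W=path()
for w in W[2:]: arm.move_l(*pose(*w),vel=.04)
t=arm.state(); print(t['t'],t['eef_pos'],t['force'])
arm.move_l(*pose((.005,0),0),vel=.04)
t=arm.state(); print(t['t'],t['eef_pos'],t['force'])
a,K,T=cam('side'); b,K2,T2=cam('scene')
cv2.imwrite('pics/a3.png',np.hstack([cv2.resize(a[70:270,130:330],(400,400)),cv2.resize(b[130:330,170:370],(400,400))]))
for z in (.0,.237):
    p=np.r_[O+rot(YAW)@np.array([.005,0]),z]; u=proj(K,T,p);v=proj(K2,T2,p); print('expected axis crop px',(u-[130,70])*2,(v-[170,130])*2+[400,0])
```

```text
13.95 [ 0.62396762 -0.04967674  0.02198721] [-0.45682182  0.10704854 -1.07962516]
14.7417 [ 0.65005367 -0.05267816  0.02227162] [-0.36709933 -0.18325102  0.32107931]
expected axis crop px [138.03495652 261.82094715] [585.82728317 273.80856712]
expected axis crop px [102.24569243 186.5904869 ] [579.36833372 146.80725362]
```

View pics/a3.png

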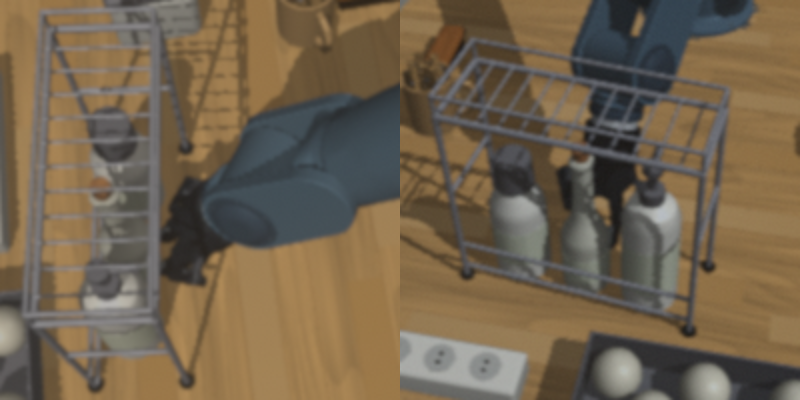

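The cork is at left-panel (101,188), against an expected (102,187). The bottle is upright in the gap and clear of both plastic bottles. What's left is a slow press until the rail stops it.

Run:
```python
from p import *
print(arm.move_l(*pose((.028,0),0),vel=.02,contact_N=7))
t=arm.state(); p=t['eef_pos']; print(t['t'],rot(YAW).T@(p[:2]-O),t['force'])
e=np.r_[rot(YAW)@[1,0],0]
arm.move_l(p-e*.12,vel=.06)
p=arm.state()['eef_pos']; arm.move_l(p-e*.03+[0,0,.15],vel=.12)
arm.hold(.3)
t=arm.state(); print(t['t'],t['eef_pos'],t['force'])
a,K,T=cam('side'); b,K2,T2=cam('scene')
cv2.imwrite('pics/a4.png',np.hstack([cv2.resize(a[70:270,130:330],(400,400)),cv2.resize(b[130:330,170:370],(400,400))]))
for z in (.0,.237):
    p=np.r_[O+rot(YAW)@np.array([.015,0]),z]; u=proj(K,T,p);v=proj(K2,T2,p); print('expected axis crop px',(u-[130,70])*2,(v-[170,130])*2+[400,0])
```

```text
True
15.4417 [-0.01798504  0.00017351] [-1.67528199 -1.22835648  1.52982908]
19.3 [ 0.50855216 -0.03776428  0.17096789] [ 0.74029408  0.28007111 -0.29873326]
expected axis crop px [130.09773638 262.07378719] [583.36686318 279.39078121]
expected axis crop px [ 92.38182092 186.89145413] [576.44372642 152.43611087]
```

View pics/a4.png

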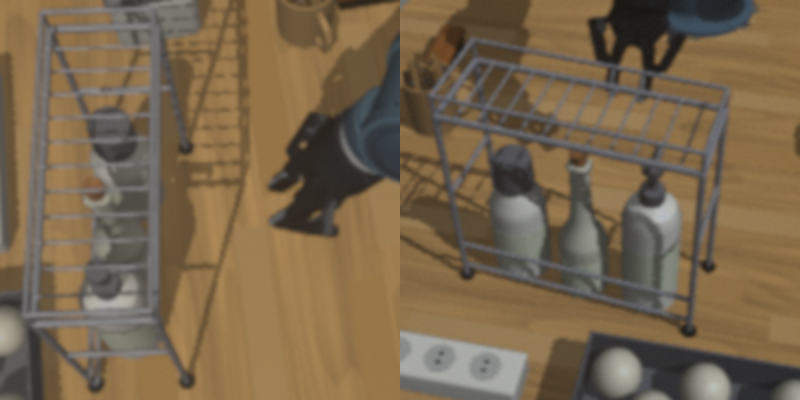

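The bottle stands upright in the gap with its cork at left-panel (95,190), perhaps 2 mm short of the rail estimate of (92,187). The 7 N stop may have tripped early, so I'll press again more firmly.

Run:
```python
from p import *
e=np.r_[rot(YAW)@[1,0],0]
arm.move_l(*pose((.015,0),0,.15),vel=.12)
arm.move_l(*pose((.015,0),0,.045),vel=.08)
print(arm.move_l(*pose((.032,0),0),vel=.012,contact_N=18))
t=arm.state(); p=t['eef_pos']; print(t['t'],rot(YAW).T@(p[:2]-O),t['force'])
arm.hold(.3); print(arm.state()['force'])
arm.move_l(p-e*.12,vel=.06)
p=arm.state()['eef_pos']; arm.move_l(p-e*.03+[0,0,.15],vel=.12)
arm.hold(.3); t=arm.state(); print(t['t'])
a=cam('side')[0]; b=cam('scene')[0]
cv2.imwrite('pics/a5.png',np.hstack([cv2.resize(a[70:270,130:330],(400,400)),cv2.resize(b[130:330,170:370],(400,400))]))
```

```text
True
23.6417 [-0.01767751  0.00030734] [-3.96646093 -1.14581975  3.66502559]
[-3.07587209 -0.75634887  2.24742985]
27.8083
```

View pics/a5.png

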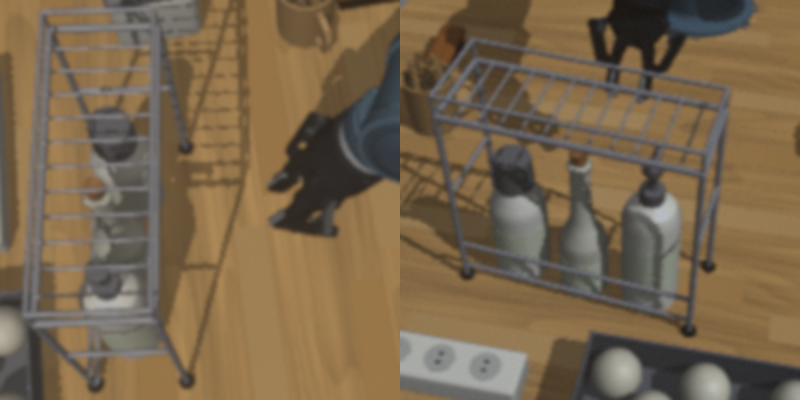

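The fingers met a hard stop at the same place with an 18 N contact, so the bottle is against the rail. It is upright with its cork at (95,190), and both plastic bottles are unmoved.

```bash
python3 -c "
from bench import job
print(job.close_job())"
```

```text
the job is handed in; nothing more can be done
None
```

I pushed the bottle low and upright into the gap until it stopped firmly against the back rail. Both plastic bottles stand where they were, I saw nothing else disturbed in the views I checked, the fingers are clear, and the job is handed in at about 28 s.

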